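# Pin the drilling template to the cedar panel

### The arm

A 6-joint arm with a two-finger parallel gripper is mounted at the origin on the work surface. World frame = base frame: x ahead of the robot, y to its left, z up, the work surface at z = 0. Lengths are in m, angles in rad, forces in N, time in s.
With the tool pointing down it reaches from about 0.325 to 1 m from the base axis. Payload 5.1 kg.
Tool frame: the origin (TCP) lies at the very end of the fingers, on their centre line; the grasp point (between the pads) lies 19 mm behind it; z points along the fingers, y is the line along which they close (so a half turn about z gives the same grasp; the last joint's range is limited). The gripper opens to 85 mm and grips with 20 to 120 N. Pads are 22 mm wide; open, the fingers measure 114 mm over their backs; the gripper's body (76 mm by 85 mm) begins 54 mm behind the grasp point. The pads swing forward as they close: fully open they stand 13 mm farther back than shut.
Start: joints at [-1.428, 0.124, 1.65, -0, 1.367, -0.083], TCP at [0.145, -0.633, 0.196] pointing down, gripper open.
Joint ranges: [-2.61, 2.61], [-1.02, 2.33], [0.03, 2.71], [-1.35, 4.49], [0.32, 2.68], [-2.91, 2.91]. Speed limits (rad/s): [2.57, 2.57, 3.14, 3.14, 3.14, 3.14].

### API

Orientations are given as a unit quaternion [w, x, y, z].
In Python, from plant import robot, get_image gives the robot as it stands.
- The arm moves only by the tool play_rows, never from a script. Its argument "commands" is a list of rows, each an object of numbers: "x", "y", "z": the shift along the tool's x, y, z in mm; "ax", "ay", "az": the turn, a rotation vector about the tool's x, y, z in rad; "hand": the closure, from -1 (fully open) to 1 (shut), so that 0 is half open. A call has 1 to 12 rows; each row shifts and turns the commanded pose from where the row before left it, along the tool's axes as they then stand; what a row does not reach is not made up. A row lasts 1/10 s, in which the tool goes at most 50 mm and 8.59 degrees, less where a joint would pass 70% of its speed; a pose out of reach is approached as far as the arm can. A call with a gripper value outside its range is refused whole. The fingers move at their own pace and stop on an object; "newtons" is the grip in N (left out, the last holds). Time passes only in rows, so rows that do not move let the fingers close. It gives the time, the measured TCP pose, the force, the opening and the grip force at its end, in the units of the state.
- robot.read_state(): the state, without advancing time (a new reading comes with each control period).
- get_image(name): name is "side" or "top" or "wrist"; returns a dict with "image" (384x512x3 uint8, red, green, blue), "fovy" (degrees; the focal length in pixels is half the picture's height over the tangent of half this angle, whatever the lens; pixels are square), "cx", "cy" (the principal point, pixels), "extrinsics" (4x4, takes a point from camera to world coordinates). Camera axes: x right, y up, looking along -z (the intrinsics and any distortion apply to the point x, -y, -z); pixel columns grow to the right and rows downward; lengths in m; the calibration is good to about 2 mm. The wrist camera is an equidistant fisheye: a pixel r from the principal point sees the ray r / f radians off the axis. A picture is of the moment at which its call begins. There is no depth.
- robot.close_job(): hands the job in; it is judged then, once.
The state is a dict: "time_s": time; "qpos": joint angles; "joint_velocities": joint speeds; "joint_efforts": joint torques, N m; "eef_pos": TCP position; "orientation": TCP orientation; "wrist_force": force on the tool from outside, world axes, zero at the start; "wrist_torque": the same for the moment, N m; "width": finger opening in m; "grasp_force": force on a finger pad.
Only numpy, scipy, OpenCV 4.12 (cv2) and the standard library are available. Lean on these libraries where they do the work, as an engineer would, in place of code of your own. Each camera call takes 0.05 s, during which the arm holds its last target. There are 200 camera calls.

### The job

Take the red-handled locating pin out of its stand, put its nose down into the long slot of the aluminium drilling template and feel along the panel under the slot, pressing lightly, until the nose drops into the blind hole bored there. Then press the pin gently home until its collar sits flat on the template, and let go; leave the other things on the bench where they are.

Things in the scene. Friction and masses are not known exactly. Their poses are not given: they have to be found in the camera images.
- pin: Locating pin, 64 mm long, about 70 g, upright in its stand at the start. Origin: centre of the flat tip of its steel nose; z runs up the pin. The nose is 6 mm across at the tip, widening to 10 mm over 4 mm; shank 10 mm across up to 24 mm; round steel collar 22 mm across from 24 to 28 mm; above it the red handle.
- pin_handle (a point): Middle of the pin's round red plastic handle, which is 18 mm across and 36 mm long (28 to 64 mm above the tip); this point is on the axis, 46 mm above the tip.
- stand: Dark wooden block 56 x 56 x 32 mm, fixed to the bench. Origin: centre of its underside. In the middle of its top is a 12 mm hole, 26 mm deep, in which the pin stands, its collar resting on the block.
- template: Cedar panel 130 mm (x) by 260 mm (y), 20 mm thick, fixed to the bench, with an aluminium drilling template 90 x 220 mm, 10 mm thick, screwed on top. Origin: centre of the panel's underside; panel surface at z = 20 mm, template top at z = 30 mm. A slot 13 mm wide and 90 mm long runs through the template along y, centred on x = 0, y = 0; at its bottom is the bare panel.
- slot (a point): Centre of the slot at the height of the panel's surface; axes as the template's. On the slot's centreline the panel has one unmarked blind hole, 11.2 mm across. Where along the slot is not known: its centre is anywhere from y = -25 to +25 mm from here, new each time.
- slot_end (a point): On the slot's centreline at its -y end wall, 45 mm from the centre, at the height of the panel's surface. What happens in the hole: the nose drops in 4 mm freely, then a snug wooden plug must be pushed down ahead of the pin for 10 mm more against some 6 to 8 N. Home, the collar lies on the template and the tip is 14 mm below the panel's surface.
- glue: Bystander: yellow glue bottle, 56 mm across and 150 mm tall. Origin: centre of its underside.
- screwdriver: Bystander: screwdriver with red handle, lying on the bench along its x axis.
- slats: Bystander: small stack of cedar slats, 50 x 250 mm, 40 mm high, long side along its y axis. Origin: centre of its underside.
- tape: Bystander: roll of blue tape lying flat, 90 mm across, 24 mm high. Origin: centre of its underside.
Not all that is in view belongs to the job. Of the things that look like the stand, take the one that is farthest from the robot's base at the start.

How it is judged:
On the way, in this order (a step that is already met when the one before it is completed fails the run):
1. the pin is lifted out of its stand (z of pin in the frame of stand above 0.036 m), for 0.1 s.
2. the pin's nose is down in the template's slot, on or near the panel (z of pin in the frame of template below 0.024 m and x of pin in the frame of template between -0.005 and 0.005 m and y of pin in the frame of template between -0.045 and 0.045 m), for 0.1 s.
At the end, for the whole second after the job is handed in: the pin stands upright (within 0.08 rad) and still in the blind hole under the slot, its tip at least 12.5 mm below the panel's surface (fully home is 14 mm), so its collar sits on the template within 1.5 mm (z of pin in the frame of template below 0.0075 m and x of pin in the frame of template between -0.003 and 0.003 m and y of pin in the frame of template between -0.035 and 0.035 m and angle between pin's own z axis and vertical below 0.08 rad and linear speed of pin below 0.01 m/s); the robot touches nothing.
It fails at once if the pin is pressed with more than 25 N on the panel or template while its nose is not yet in the hole (contact force between pin and template above 25 N and z of pin in the frame of template above 0.016 m).
It fails at once if the pin is forced against the panel, the template or the plug with more than 40 N (contact force between pin and template above 40 N).
It fails at once if a bystander (glue bottle, screwdriver, slats or tape) is moved more than 20 mm (distance of any of glue, screwdriver, slats, tape from where it was at the start of the episode above 0.02 m).
It also fails if it takes over 64 s, if anything falls off the work surface, if the arm or the gripper's body presses on something with over 40 N, if the wrist force passes 120 N, or if a joint passes its speed limit or range.

## Working session

There is one attempt and no reset: what is moved stays moved. The work goes in short steps, Python scripts to look and compute and a tool call to move; the robot and the scene stay as the last step left them, time stands still between calls to the robot, and variables do not carry over. Pictures are saved under pics/ and viewed, at most 10 in all, crops included, and the job is handed in when it is done.

Besides the shell and the picture viewer there is one more tool, called after "Call:" as name(argument=value, ...) on one line, values as JSON. play_rows: Moves the arm, as the interface text tells. Its arguments: {"type":"object","properties":{"commands":{"type":"array","items":{"type":"object","properties":{"x":{"type":"number"},"y":{"type":"number"},"z":{"type":"number"},"ax":{"type":"number"},"ay":{"type":"number"},"az":{"type":"number"},"hand":{"type":"number"}}}},"newtons":{"type":"number"}},"required":["commands"]}

```bash
mkdir -p pics; cat > h.py <<'E'
import numpy as np,cv2
from plant import robot,get_image
def grab(n,f):
    d=get_image(n); cv2.imwrite('pics/'+f+'.png',d['image'][:,:,::-1]); np.save('pics/'+f+'.npy',d,allow_pickle=True); return d
def load(f): return np.load('pics/'+f+'.npy',allow_pickle=True).item()
def ray(d,u,v,fish=False):
    f=d['image'].shape[0]/2/np.tan(np.radians(d['fovy'])/2)
    a=np.array([(u-d['cx'])/f,(v-d['cy'])/f])
    if fish:
        r=np.hypot(*a); s=np.sin(r)/r if r>1e-9 else 1; c=np.array([a[0]*s,-a[1]*s,-np.cos(r)])
    else: c=np.array([a[0],-a[1],-1.])
    E=np.array(d['extrinsics']); w=E[:3,:3]@c; return E[:3,3],w/np.linalg.norm(w)
def plane(d,u,v,z,fish=False):
    o,w=ray(d,u,v,fish); return o+w*(z-o[2])/w[2]
def tri(r1,r2):
    A=np.zeros((3,3));b=np.zeros(3)
    for o,w in (r1,r2):
        P=np.eye(3)-np.outer(w,w);A+=P;b+=P@o
    p=np.linalg.solve(A,b); return p,[np.linalg.norm((np.eye(3)-np.outer(w,w))@(p-o)) for o,w in (r1,r2)]
E
python3 - <<'E'
from h import *
for n in ('top','side','wrist'):
    d=grab(n,n+'0'); print(n,d['fovy'],d['cx'],d['cy'],np.round(d['extrinsics'],3).tolist(),[k for k in d])
im=np.vstack([np.hstack([cv2.imread('pics/top0.png'),cv2.imread('pics/side0.png')])])
cv2.imwrite('pics/m.png',cv2.resize(im,(800,300),interpolation=cv2.INTER_AREA))
print(robot.read_state())
E
```

```text
top 49.138613112569146 257.67538797355513 193.0279818178145 [[-0.007, 0.998, -0.07, 0.452], [-1.0, -0.009, -0.026, -0.064], [-0.026, 0.069, 0.997, 1.154], [0.0, 0.0, 0.0, 1.0]] ['image', 'fovy', 'cx', 'cy', 'extrinsics']
side 47.483167632975814 248.2944069732523 196.79402402662052 [[-0.717, 0.44, -0.541, -0.063], [-0.697, -0.432, 0.573, 0.566], [0.018, 0.787, 0.616, 0.75], [0.0, 0.0, 0.0, 1.0]] ['image', 'fovy', 'cx', 'cy', 'extrinsics']
wrist 65.70646984690485 256.6718386640323 192.29745445123223 [[0.223, 0.928, 0.298, 0.222], [-0.975, 0.213, 0.067, -0.615], [-0.001, -0.305, 0.952, 0.373], [0.0, 0.0, 0.0, 1.0]] ['image', 'fovy', 'cx', 'cy', 'extrinsics']
{'time_s': 0.15, 'qpos': array([-1.42758773e+00,  1.24365109e-01,  1.65137124e+00, -5.92421367e-07,
        1.36749195e+00, -8.25645235e-02]), 'joint_velocities': array([ 1.63441430e-04, -2.19432917e-03, -2.67568957e-03, -4.74590888e-05,
       -3.03695372e-03, -4.23281173e-04]), 'joint_efforts': array([ 1.88474296e-04, -4.24228084e+01, -3.66012740e+01, -1.10897217e-04,
        4.62000768e-03, -9.80442564e-06]), 'eef_pos': array([ 0.14542636, -0.63297432,  0.19462263]), 'orientation': array([-8.17435730e-04,  9.93634737e-01,  1.12646974e-01, -2.50841087e-05]), 'wrist_force': array([-0.67507653,  0.9205724 , -0.53694725]), 'wrist_torque': array([ 0.01558469, -0.00805567, -0.03018469]), 'grasp_force': 0.0, 'width': 0.08563288926864027}
```

View pics/top0.png

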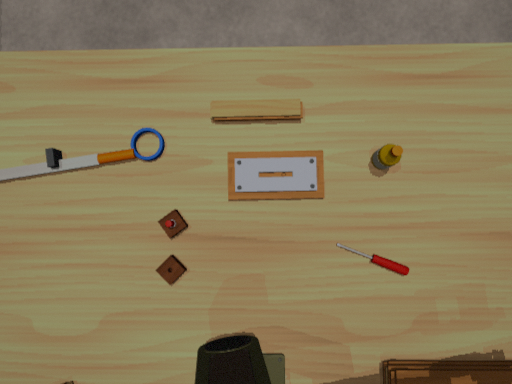

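View pics/side0.png

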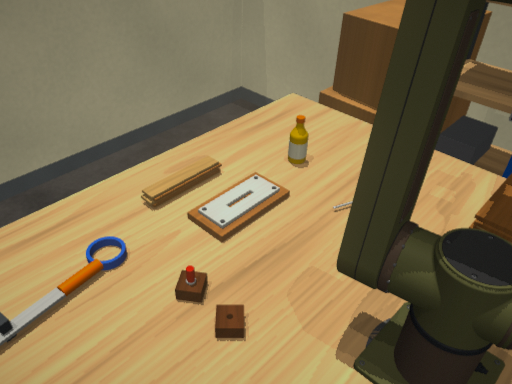

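The top view has two stand-like blocks, A at px (173,223), which holds something red, and B at (171,269), which has an empty hole. A is farther from the base and holds the pin. The template is at (276,175) with its slot running left–right, along world y. Next I'll confirm with a crop and measure.

```bash
python3 - <<'E'
from h import *
t=load('top0');s=load('side0')
a=cv2.resize(t['image'][200:290,140:210],None,fx=4,fy=4,interpolation=cv2.INTER_CUBIC)
b=cv2.resize(s['image'][255:345,165:255],None,fx=4,fy=4,interpolation=cv2.INTER_CUBIC)
cv2.imwrite('pics/crop1.png',np.hstack([a,b])[:,:,::-1])
def cont(d,lo,hi,box):
    h=cv2.cvtColor(d['image'],cv2.COLOR_RGB2HSV); m=cv2.inRange(h,lo,hi)
    if lo[0]==0 and hi[0]<12: m|=cv2.inRange(h,(172,lo[1],lo[2]),(180,255,255))
    k=np.zeros_like(m);x0,y0,x1,y1=box;k[y0:y1,x0:x1]=m[y0:y1,x0:x1]
    return max(cv2.findContours(k,cv2.RETR_EXTERNAL,cv2.CHAIN_APPROX_NONE)[0],key=cv2.contourArea)
def cen(c): return cv2.minAreaRect(c)
for n,d,box in(('top',t,(150,200,200,245)),('side',s,(170,255,215,305))):
    c=cont(d,(0,190,120),(6,255,255),box); print(n,'red',cv2.boundingRect(c),cen(c))
# template aluminium
for n,d,box in(('top',t,(220,140,335,210)),('side',s,(180,165,295,245))):
    c=cont(d,(0,0,140),(180,60,255),box); r=cen(c);print(n,'alu',r)
    print('   corner', [np.round(plane(d,*p,.03)[:2],4).tolist() for p in cv2.approxPolyDP(cv2.convexHull(c),4,True)[:,0].astype(float)])
    m=np.zeros(d['image'].shape[:2],np.uint8);cv2.drawContours(m,[c],-1,255,-1)
    h=cv2.cvtColor(d['image'],cv2.COLOR_RGB2HSV); k=(cv2.inRange(h,(0,61,0),(180,255,255))|cv2.inRange(h,(0,0,0),(180,255,120)))&cv2.erode(m,np.ones((9,9)))
    for q in cv2.findContours(k,cv2.RETR_EXTERNAL,cv2.CHAIN_APPROX_NONE)[0]:
        if cv2.contourArea(q)>60: r=cen(q);print('  slot',r,plane(d,*r[0],.03))
for n,d,box in(('A top',t,(150,200,200,245)),('B top',t,(150,250,200,290))):
    c=cont(d,(0,60,20),(14,255,120),box);r=cen(c);print(n,r,plane(d,*r[0],.032))
E
```

```text
top red (165, 221, 6, 6) ((167.5, 223.5), (5.0, 5.0), 90.0)
side red (186, 266, 8, 6) ((189.5, 268.5), (5.0, 7.0), 90.0)
top alu ((275.3509216308594, 173.49253845214844), (32.737274169921875, 81.3858413696289), 88.78113555908203)
   corner [[0.6269, -0.1905], [0.5405, -0.1918], [0.5398, 0.0254], [0.6266, 0.0251]]
  slot ((275.0, 173.5), (5.0, 32.0), 90.0) [ 0.58330429 -0.08254044  0.03      ]
side alu ((239.07351684570312, 199.45587158203125), (26.239282608032227, 79.57534790039062), 59.03623962402344)
   corner [[0.5414, -0.1931], [0.5352, 0.0242], [0.6188, 0.0267], [0.6254, -0.1894]]
  slot ((239.5561981201172, 198.5898895263672), (3.497992992401123, 26.39394760131836), 57.9946174621582) [ 0.57927081 -0.08096397  0.03      ]
A top ((172.82000732421875, 223.76002502441406), (21.80000114440918, 22.800003051757812), 53.13010025024414) [0.45040904 0.19248357 0.032     ]
B top ((171.25003051757812, 269.25), (21.920310974121094, 22.62741470336914), 45.0) [0.32973713 0.19584363 0.032     ]
```

View pics/crop1.png

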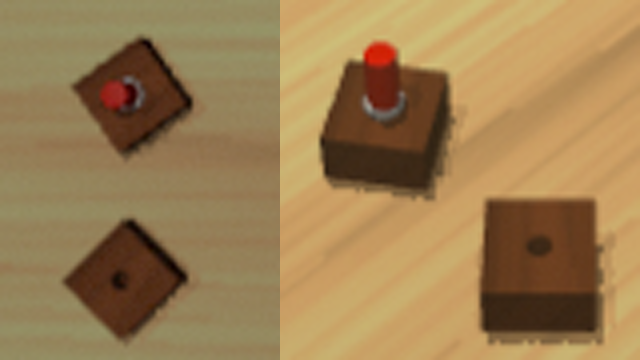

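The crop confirms that block A holds the red-handled pin (top view (169,224), side view (190,268)) and block B is empty. Now I'll triangulate the pin top and plan the move.

```bash
python3 - <<'E'
from h import *
t=load('top0');s=load('side0')
print(tri(ray(t,169,224),ray(s,190,267.5)))
print(tri(ray(t,173.5,223.5),ray(s,190.5,281)), 'collar')
print(tri(ray(t,275,173.5),ray(s,239.5,198.6)),'slot')
E
```

```text
(array([0.45014661, 0.19352267, 0.07177082]), [np.float64(0.0002988854268793784), np.float64(0.0002988854268793998)])
(array([0.45209163, 0.19273766, 0.02732693]), [np.float64(0.0014148716108386772), np.float64(0.0014148716108386286)]) collar
(array([ 0.58298519, -0.08319602,  0.02676232]), [np.float64(0.0009183184979975633), np.float64(0.0009183184979976584)]) slot
```

Call:
play_rows(commands=[{"az": 0.113}, {"az": 0.113}])

```text
schema error: expected keys x, y, z, ax, ay, az, hand
```

Call:
play_rows(commands=[{"x": 0, "y": 0, "z": 0, "ax": 0, "ay": 0, "az": 0.113, "hand": -1}, {"x": 0, "y": 0, "z": 0, "ax": 0, "ay": 0, "az": 0.113, "hand": -1}, {"x": 35, "y": -25, "z": 0, "ax": 0, "ay": 0, "az": 0, "hand": -1}, {"x": 35, "y": -25, "z": 0, "ax": 0, "ay": 0, "az": 0, "hand": -1}, {"x": 35, "y": -30, "z": 0, "ax": 0, "ay": 0, "az": 0, "hand": -1}, {"x": 35, "y": -30, "z": 0, "ax": 0, "ay": 0, "az": 0, "hand": -1}, {"x": 35, "y": -30, "z": 0, "ax": 0, "ay": 0, "az": 0, "hand": -1}, {"x": 35, "y": -30, "z": 0, "ax": 0, "ay": 0, "az": 0, "hand": -1}, {"x": 35, "y": -30, "z": 0, "ax": 0, "ay": 0, "az": 0, "hand": -1}, {"x": 35, "y": -30, "z": 0, "ax": 0, "ay": 0, "az": 0, "hand": -1}, {"x": 25, "y": -30, "z": 0, "ax": 0, "ay": 0, "az": 0, "hand": -1}, {"x": 0, "y": -30, "z": 0, "ax": 0, "ay": 0, "az": 0, "hand": -1}], newtons=30)

```text
time_s: 1.35
eef_pos: [0.4527, -0.3417, 0.1952]
orientation: [-0.0, 1.0, 0.001, 0.0]
wrist_force: [-0.1, -0.3, 0.4]
width: 0.0854
grasp_force: 0.0
```

Call:
play_rows(commands=[{"x": 0, "y": -45, "z": 0, "ax": 0, "ay": 0, "az": 0, "hand": -1}, {"x": 0, "y": -45, "z": 0, "ax": 0, "ay": 0, "az": 0, "hand": -1}, {"x": 0, "y": -45, "z": 0, "ax": 0, "ay": 0, "az": 0, "hand": -1}, {"x": 0, "y": -45, "z": 0, "ax": 0, "ay": 0, "az": 0, "hand": -1}, {"x": 0, "y": -45, "z": 0, "ax": 0, "ay": 0, "az": 0, "hand": -1}, {"x": 0, "y": -45, "z": 0, "ax": 0, "ay": 0, "az": 0, "hand": -1}, {"x": 0, "y": -45, "z": 0, "ax": 0, "ay": 0, "az": 0, "hand": -1}, {"x": 0, "y": -45, "z": 0, "ax": 0, "ay": 0, "az": 0, "hand": -1}, {"x": 0, "y": -45, "z": 0, "ax": 0, "ay": 0, "az": 0, "hand": -1}, {"x": 0, "y": -45, "z": 0, "ax": 0, "ay": 0, "az": 0, "hand": -1}, {"x": 0, "y": -45, "z": 0, "ax": 0, "ay": 0, "az": 0, "hand": -1}, {"x": 0, "y": -40, "z": 0, "ax": 0, "ay": 0, "az": 0, "hand": -1}])

```text
time_s: 2.55
eef_pos: [0.4501, 0.1935, 0.1955]
orientation: [-0.0, 1.0, 0.0, 0.0]
wrist_force: [0.0, -0.1, 0.6]
width: 0.0855
grasp_force: 0.0
```

Call:
play_rows(commands=[{"x": 0, "y": 0, "z": 20, "ax": 0, "ay": 0, "az": 0, "hand": -1}, {"x": 0, "y": 0, "z": 20, "ax": 0, "ay": 0, "az": 0, "hand": -1}, {"x": 0, "y": 0, "z": 0, "ax": 0, "ay": 0, "az": 0, "hand": -1}])

```text
time_s: 2.85
eef_pos: [0.4482, 0.1912, 0.1521]
orientation: [0.001, 1.0, 0.0, -0.003]
wrist_force: [-0.3, -0.1, -0.9]
width: 0.0851
grasp_force: 0.0
```

```bash
python3 - <<'E'
from h import *
d=grab('wrist','w1')
print(robot.read_state()['eef_pos'])
E
```

```text
[0.4492919  0.19119825 0.15392656]
```

View pics/w1.png

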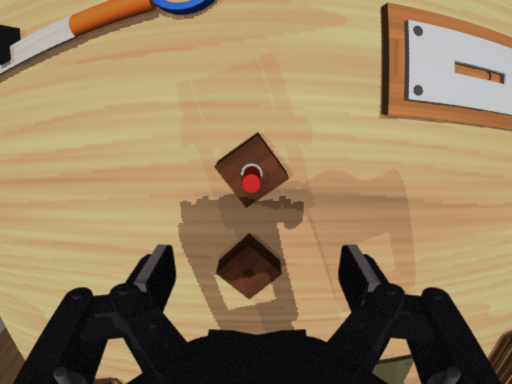

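The wrist view shows the pin cap at (251,184) between the fingers, its stand around it and the empty stand at (249,266). I'll cast the ray onto the cap height and check.

```bash
python3 - <<'E'
from h import *
d=load('w1')
h=cv2.cvtColor(d['image'],cv2.COLOR_RGB2HSV); m=cv2.inRange(h,(0,190,170),(8,255,255))|cv2.inRange(h,(172,190,170),(180,255,255)); m[:150]=0;m[210:]=0
c=max(cv2.findContours(m,0,1)[0],key=cv2.contourArea); (u,v),r=cv2.minEnclosingCircle(c); print(u,v,r)
p=plane(d,u,v,.072,True);print(p, tri(ray(d,u,v,True),ray(load('top0'),169,224)),tri(ray(d,u,v,True),ray(load('side0'),190,267.5)))
# collar
print(plane(d,252,174,.036,True))
print(robot.read_state()['eef_pos'],robot.read_state()['orientation'],np.round(d['extrinsics'],3)[:3,3])
E
```

```text
250.68182373046875 183.22727966308594 8.768226623535156
[0.45153777 0.19729445 0.072     ] (array([0.44925318, 0.19660676, 0.06178048]), [np.float64(0.0011114426865777302), np.float64(0.0011114426865776843)]) (array([0.45069583, 0.1957003 , 0.07228676]), [np.float64(0.0018243045987887281), np.float64(0.001824304598788681)])
[0.45079897 0.19655572 0.036     ]
[0.4492919  0.19119825 0.15392656] [ 5.69432318e-04  9.99998124e-01  5.57188580e-05 -1.85042911e-03] [0.527 0.193 0.33 ]
```

Call:
play_rows(commands=[{"x": 0, "y": 0, "z": 0, "ax": 0, "ay": 0, "az": 0, "hand": -1}])

```text
time_s: 3.0
eef_pos: [0.451, 0.1913, 0.1564]
orientation: [-0.0, 1.0, -0.0, 0.0]
wrist_force: [-0.1, 0.0, 0.6]
width: 0.0851
grasp_force: 0.0
```

Call:
play_rows(commands=[{"x": 0, "y": -3, "z": 25, "ax": 0, "ay": 0, "az": 0, "hand": -1}, {"x": 0, "y": 0, "z": 25, "ax": 0, "ay": 0, "az": 0, "hand": -1}, {"x": 0, "y": 0, "z": 20, "ax": 0, "ay": 0, "az": 0, "hand": -1}, {"x": 0, "y": 0, "z": 20, "ax": 0, "ay": 0, "az": 0, "hand": -1}, {"x": 0, "y": 0, "z": 15, "ax": 0, "ay": 0, "az": 0, "hand": -1}, {"x": 0, "y": 0, "z": 8, "ax": 0, "ay": 0, "az": 0, "hand": -1}, {"x": 0, "y": 0, "z": 0, "ax": 0, "ay": 0, "az": 0, "hand": -0.3}, {"x": 0, "y": 0, "z": 0, "ax": 0, "ay": 0, "az": 0, "hand": 0.2}], newtons=20)

```text
time_s: 3.8
eef_pos: [0.4514, 0.1946, 0.0436]
orientation: [-0.0, 1.0, -0.0, 0.001]
wrist_force: [0.2, 0.1, -0.2]
width: 0.0593
grasp_force: 0.0
```

```bash
python3 - <<'E'
from h import *
d=grab('wrist','w2'); print(robot.read_state()['eef_pos'],robot.read_state()['width'])
cv2.imwrite('pics/w2c.png',cv2.resize(d['image'][130:384,130:380,::-1],None,fx=2,fy=2))
E
```

```text
[0.45170382 0.194722   0.04390837] 0.051547948442423004
```

View pics/w2c.png

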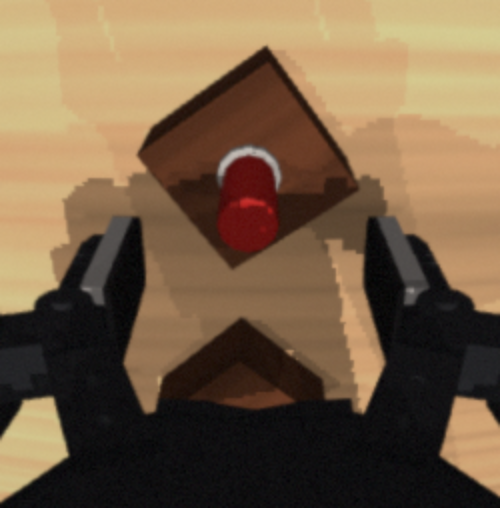

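Pin cap at crop (248,225), i.e. full frame (254,242). The fingers straddle it, with their midpoint at crop column ≈253. I'll compute the offset in x before closing.

```bash
python3 - <<'E'
from h import *
d=load('w2'); E=np.array(d['extrinsics'])
print('cap',plane(d,254,242,.072,True),'collar',plane(d,254.5,216,.036,True))
f=192/np.tan(np.radians(d['fovy'])/2)
for P in ([.4517,.1947,.044],[.4517,.1947,.063],[.4517,.1947,.072]):
    c=E[:3,:3].T@(np.array(P)-E[:3,3]); th=np.arctan2(np.hypot(c[0],c[1]),-c[2]); n=c[:2]/np.hypot(*c[:2]); print(P,d['cx']+f*th*n[0],d['cy']-f*th*n[1])
print(robot.read_state()['eef_pos'])
E
```

```text
cap [0.45184506 0.19698346 0.072     ] collar [0.4531044  0.19693505 0.036     ]
[0.4517, 0.1947, 0.044] 257.8433907985883 222.60596888675235
[0.4517, 0.1947, 0.063] 257.9624434950072 235.30948624235745
[0.4517, 0.1947, 0.072] 258.02678995138956 242.224156746079
[0.45170382 0.194722   0.04390837]
```

Call:
play_rows(commands=[{"x": 0, "y": -2, "z": 2, "ax": 0, "ay": 0, "az": 0, "hand": 0.4}, {"x": 0, "y": 0, "z": 0, "ax": 0, "ay": 0, "az": 0, "hand": 1}, {"x": 0, "y": 0, "z": 0, "ax": 0, "ay": 0, "az": 0, "hand": 1}, {"x": 0, "y": 0, "z": 0, "ax": 0, "ay": 0, "az": 0, "hand": 1}, {"x": 0, "y": 0, "z": 0, "ax": 0, "ay": 0, "az": 0, "hand": 1}, {"x": 0, "y": 0, "z": 0, "ax": 0, "ay": 0, "az": 0, "hand": 1}], newtons=20)

```text
time_s: 4.45
eef_pos: [0.4506, 0.1964, 0.0406]
orientation: [-0.0, 1.0, -0.0, -0.0]
wrist_force: [-0.4, 0.3, 0.6]
width: 0.0004
grasp_force: 0.0
```

Closed on nothing, so I need to look.

```bash
python3 - <<'E'
from h import *
d=grab('wrist','w3');s=grab('side','s3')
a=cv2.resize(d['image'][130:384,130:380],(400,400)); b=cv2.resize(s['image'][210:330,150:270],(400,400))
cv2.imwrite('pics/w3c.png',np.hstack([a,b])[:,:,::-1])
E
```

```text
(no output)
```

View pics/w3c.png

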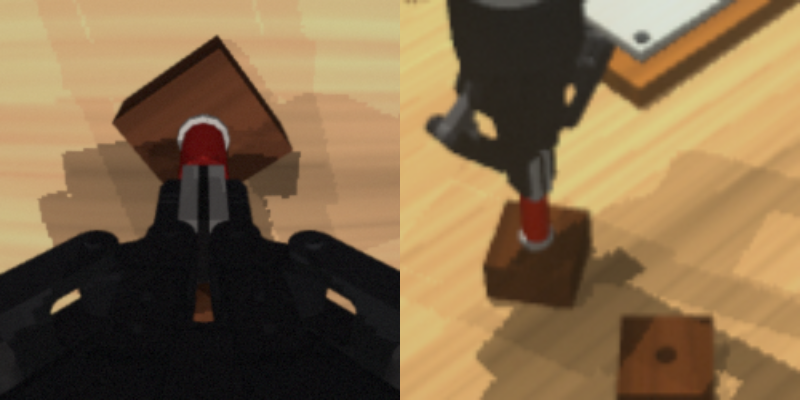

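```bash
python3 - <<'E'
from h import *
d=load('w3');s=load('s3')
print(tri(ray(d,257,234,True),ray(s,192,268)))
def proj(d,P,fish):
    E=np.array(d['extrinsics']);f=192/np.tan(np.radians(d['fovy'])/2);c=E[:3,:3].T@(np.array(P)-E[:3,3]);r=np.hypot(c[0],c[1])
    k=f*np.arctan2(r,-c[2])/r if fish else f/-c[2]
    return d['cx']+k*c[0],d['cy']-k*c[1]
for P in ([.4506,.1964,.0406],[.4506,.1964,.06],[.4506,.1964,.072]): print(P,proj(d,P,True),proj(s,P,False))
st=robot.read_state(); print(st['qpos'],st['eef_pos'],st['width'],st['wrist_force'])
E
```

```text
(array([0.45218346, 0.19295018, 0.06563925]), [np.float64(0.0046620127691384995), np.float64(0.0046620127691384804)])
[0.4506, 0.1964, 0.0406] (np.float64(258.0515777921706), np.float64(222.73587694242357)) (np.float64(189.8920260677337), np.float64(278.2160826675788))
[0.4506, 0.1964, 0.06] (np.float64(258.20834877315224), np.float64(235.7465965483796)) (np.float64(189.2996487011295), np.float64(271.98823305862777))
[0.4506, 0.1964, 0.072] (np.float64(258.32092422506764), np.float64(245.15655048052807)) (np.float64(188.92541572604378), np.float64(268.0538040629611))
[ 3.01778876e-01 -7.62876334e-02  2.13041843e+00  1.00165890e-05
  1.08752727e+00  1.87281428e+00] [0.45065047 0.19642113 0.04061254] -0.00010951934517307733 [ 0.4424294  -0.12070451 -0.11440567]
```

Both views put the real fingertips at z ≈ 0.07, just above the cap, so they sit about 28 mm higher than the reported TCP. The shut fingers are above the pin. I'll open, descend in steps and watch the force.

Call:
play_rows(commands=[{"x": 0, "y": 0, "z": -5, "ax": 0, "ay": 0, "az": 0, "hand": 0}, {"x": 0, "y": 0, "z": 0, "ax": 0, "ay": 0, "az": 0, "hand": 0}, {"x": 0, "y": 0, "z": 0, "ax": 0, "ay": 0, "az": 0, "hand": 0}, {"x": 0, "y": 0, "z": 0, "ax": 0, "ay": 0, "az": 0, "hand": 0}, {"x": 0, "y": 0, "z": 10, "ax": 0, "ay": 0, "az": 0, "hand": 0}, {"x": 0, "y": 0, "z": 10, "ax": 0, "ay": 0, "az": 0, "hand": 0}, {"x": 0, "y": 0, "z": 5, "ax": 0, "ay": 0, "az": 0, "hand": 0}])

```text
time_s: 5.25
eef_pos: [0.4494, 0.196, 0.0186]
orientation: [0.0, 1.0, -0.0, -0.001]
wrist_force: [-1.0, -0.8, 0.3]
width: 0.0425
grasp_force: 0.0
```

```bash
python3 - <<'E'
from h import *
d=grab('wrist','w4');s=grab('side','s4')
a=cv2.resize(d['image'][130:384,130:380],(400,400)); b=cv2.resize(s['image'][210:330,150:270],(400,400))
cv2.imwrite('pics/w4c.png',np.hstack([a,b])[:,:,::-1]);print(robot.read_state()['eef_pos'])
E
```

```text
[0.44929737 0.19601886 0.0188161 ]
```

View pics/w4c.png

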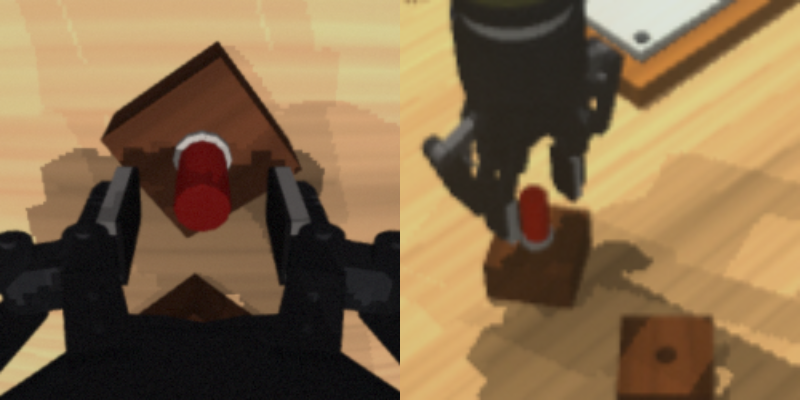

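The fingers now straddle the handle: cap at crop (202,207), pads at columns 138 and 270. I'll close on it.

Call:
play_rows(commands=[{"x": 1, "y": 0, "z": 4, "ax": 0, "ay": 0, "az": 0, "hand": 0.3}, {"x": 0, "y": 0, "z": 0, "ax": 0, "ay": 0, "az": 0, "hand": 1}, {"x": 0, "y": 0, "z": 0, "ax": 0, "ay": 0, "az": 0, "hand": 1}, {"x": 0, "y": 0, "z": 0, "ax": 0, "ay": 0, "az": 0, "hand": 1}, {"x": 0, "y": 0, "z": 0, "ax": 0, "ay": 0, "az": 0, "hand": 1}], newtons=20)

```text
time_s: 5.85
eef_pos: [0.4517, 0.1965, 0.0168]
orientation: [-0.0, 1.0, -0.0, 0.0]
wrist_force: [0.1, 0.2, -1.4]
width: 0.0173
grasp_force: 20.7
```

Call:
play_rows(commands=[{"x": 0, "y": 0, "z": 0, "ax": 0, "ay": 0, "az": 0, "hand": 1}, {"x": 0, "y": 0, "z": 0, "ax": 0, "ay": 0, "az": 0, "hand": 1}, {"x": 0, "y": 0, "z": -15, "ax": 0, "ay": 0, "az": 0, "hand": 1}, {"x": 0, "y": 0, "z": -20, "ax": 0, "ay": 0, "az": 0, "hand": 1}, {"x": 0, "y": 0, "z": -25, "ax": 0, "ay": 0, "az": 0, "hand": 1}, {"x": 0, "y": 0, "z": -25, "ax": 0, "ay": 0, "az": 0, "hand": 1}, {"x": 0, "y": 0, "z": 0, "ax": 0, "ay": 0, "az": 0, "hand": 1}, {"x": 0, "y": 0, "z": 0, "ax": 0, "ay": 0, "az": 0, "hand": 1}], newtons=45)

```text
time_s: 6.65
eef_pos: [0.4519, 0.1965, 0.1018]
orientation: [-0.0, 1.0, -0.0, 0.0]
wrist_force: [-0.3, 0.2, -1.0]
width: 0.0165
grasp_force: 44.1
```

```bash
python3 - <<'E'
from h import *
d=grab('wrist','w5');s=grab('side','s5');t=grab('top','t5')
cv2.imwrite('pics/w5c.png',np.hstack([cv2.resize(d['image'],(512,384)),cv2.resize(s['image'][180:300,140:230],(288,384))])[:,:,::-1]);print(robot.read_state()['eef_pos'],robot.read_state()['wrist_force'])
E
```

```text
[0.45044067 0.19605266 0.09976976] [-1.00337015 -1.23410913 -0.64050297]
```

View pics/w5c.png

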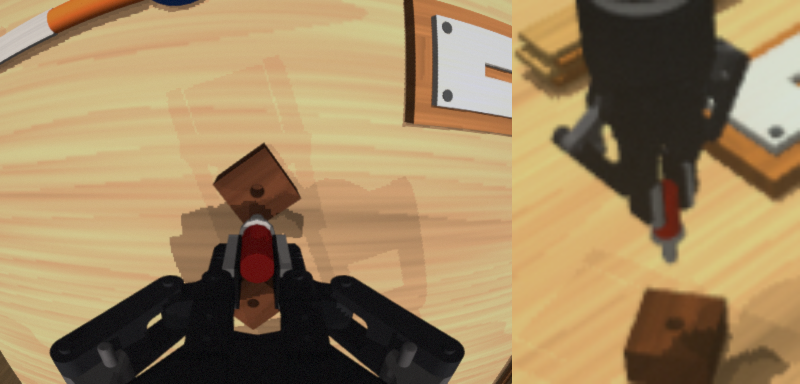

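The pin is out of stand A and gripped upright. Next I'll go to just short of the slot so the wrist camera sees it clearly.

Call:
play_rows(commands=[{"x": 10, "y": 30, "z": 0, "ax": 0, "ay": 0, "az": 0, "hand": 1}, {"x": 10, "y": 30, "z": 0, "ax": 0, "ay": 0, "az": 0, "hand": 1}, {"x": 10, "y": 30, "z": 0, "ax": 0, "ay": 0, "az": 0, "hand": 1}, {"x": 10, "y": 30, "z": 0, "ax": 0, "ay": 0, "az": 0, "hand": 1}, {"x": 10, "y": 30, "z": 0, "ax": 0, "ay": 0, "az": 0, "hand": 1}, {"x": 10, "y": 30, "z": 0, "ax": 0, "ay": 0, "az": 0, "hand": 1}, {"x": 10, "y": 30, "z": 0, "ax": 0, "ay": 0, "az": 0, "hand": 1}, {"x": 10, "y": 30, "z": 0, "ax": 0, "ay": 0, "az": 0, "hand": 1}, {"x": 10, "y": 30, "z": 0, "ax": 0, "ay": 0, "az": 0, "hand": 1}, {"x": 0, "y": 10, "z": 0, "ax": 0, "ay": 0, "az": 0, "hand": 1}, {"x": 0, "y": 0, "z": 0, "ax": 0, "ay": 0, "az": 0, "hand": 1}, {"x": 0, "y": 0, "z": 0, "ax": 0, "ay": 0, "az": 0, "hand": 1}])

```text
time_s: 8.0
eef_pos: [0.5407, -0.0828, 0.1006]
orientation: [-0.001, 1.0, -0.0, -0.001]
wrist_force: [0.0, 1.0, -0.8]
width: 0.0161
grasp_force: 44.2
```

```bash
python3 - <<'E'
from h import *
d=grab('wrist','w6')
print(robot.read_state()['eef_pos'])
cv2.imwrite('pics/w6c.png',cv2.resize(d['image'][60:330,70:440],(800,584),interpolation=cv2.INTER_CUBIC)[:,:,::-1])
E
```

```text
[ 0.54085287 -0.08247633  0.10084418]
```

View pics/w6c.png

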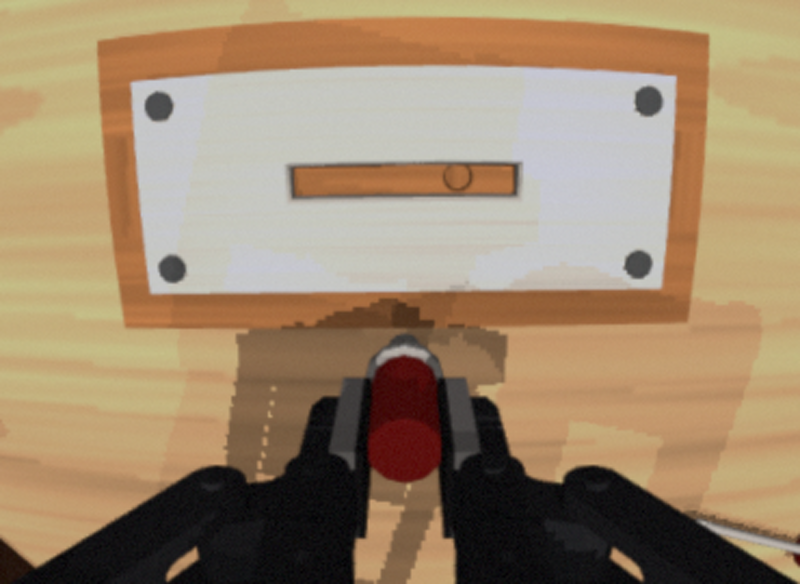

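The picture shows the slot from crop x 290 to 520, row ~180, and a faint ring in it at (458,177). That is a candidate for the hole, and feeling will have to confirm it. The pin is held straight, with its collar at (404,352).

```bash
python3 - <<'E'
from h import *
d=load('w6'); k=370/800
P=lambda u,v,z: np.round(plane(d,70+u*k,60+v*k,z,True)[:2],4)
print('slot corners',[P(*c,.03) for c in((290,163),(521,160),(290,199),(519,195))])
print('ring',P(458,177,.02),'panel edges',P(98,41,.02),P(709,35,.02),P(126,327,.02),P(688,321,.02))
print('cap',P(404,450,.156),'collar front',P(404,345,.120))
s=load('side0')
print('tem corners', [P(*c,.03) for c in((131,82),(677,76),(150,294),(662,289))])
E
```

```text
slot corners [array([ 0.5896, -0.0374]), array([ 0.5908, -0.1279]), array([ 0.5752, -0.0368]), array([ 0.5768, -0.1276])]
ring [ 0.5822 -0.104 ] panel edges [0.6453 0.0481] [ 0.6477 -0.2118] [0.5158 0.0467] [ 0.5186 -0.2135]
cap [ 0.5407 -0.082 ] collar front [ 0.5512 -0.082 ]
tem corners [array([0.6257, 0.0284]), array([ 0.628 , -0.1925]), array([0.5353, 0.0277]), array([ 0.5375, -0.1934])]
```

Call:
play_rows(commands=[{"x": 20, "y": 5, "z": 0, "ax": 0, "ay": 0, "az": 0, "hand": 1}, {"x": 21, "y": 4, "z": 0, "ax": 0, "ay": 0, "az": 0, "hand": 1}, {"x": 0, "y": 0, "z": 25, "ax": 0, "ay": 0, "az": 0, "hand": 1}, {"x": 0, "y": 0, "z": 25, "ax": 0, "ay": 0, "az": 0, "hand": 1}, {"x": 0, "y": 0, "z": 5, "ax": 0, "ay": 0, "az": 0, "hand": 1}, {"x": 0, "y": 0, "z": 0, "ax": 0, "ay": 0, "az": 0, "hand": 1}, {"x": 0, "y": 0, "z": 0, "ax": 0, "ay": 0, "az": 0, "hand": 1}])

```text
time_s: 8.75
eef_pos: [0.5833, -0.0922, 0.0479]
orientation: [0.0, 1.0, 0.0, 0.001]
wrist_force: [0.9, 0.9, -0.8]
width: 0.0161
grasp_force: 44.2
```

```bash
python3 - <<'E'
from h import *
d=grab('wrist','w7');s=grab('side','s7')
st=robot.read_state();print(st['eef_pos'],st['wrist_force'])
cv2.imwrite('pics/w7c.png',np.hstack([cv2.resize(d['image'][150:300,180:340],(400,375),interpolation=2),cv2.resize(s['image'][150:240,195:291],(400,375),interpolation=2)])[:,:,::-1])
E
```

```text
[ 0.58378689 -0.09258086  0.0484894 ] [ 0.17866751 -0.3856902  -0.03407928]
```

View pics/w7c.png

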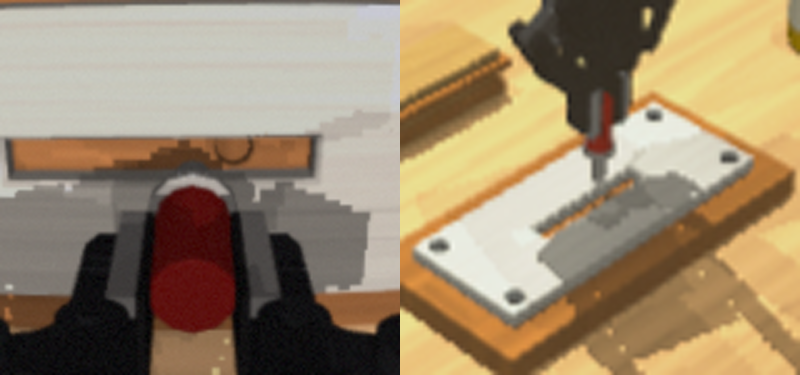

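The pin hangs over the slot. Slot corners are at crop (8,138), (8,178), (318,136) and (316,177), the ring is at (233,148), and the collar's front rim is at (193,174). I'll check the x offset from this frame.

```bash
python3 - <<'E'
from h import *
d=load('w7')
P=lambda u,v,z: np.round(plane(d,180+u/2.5,150+v/2.5,z,True)[:2],4)
print('far edge',P(8,138,.03),P(318,135,.03),'near',P(8,178,.03),P(316,177,.03))
print('ring',P(233,149,.02)); z=.0485-.0088
print('cap c',P(193,295,z+.064),'collar front',P(193,174,z+.028))
s=load('s7'); k=96/400
Q=lambda u,v,z: np.round(plane(s,195+(u-400)*k,150+v*.24,z)[:2],4)
print('side tip at z',Q(599,181,z),'slot ends',Q(541,232,.03),Q(634,174,.03))
E
```

```text
far edge [ 0.5887 -0.0384] [ 0.5897 -0.1272] near [ 0.5762 -0.0373] [ 0.5768 -0.1274]
ring [ 0.5818 -0.1036]
cap c [ 0.5835 -0.0915] collar front [ 0.5939 -0.0916]
side tip at z [ 0.5803 -0.094 ] slot ends [ 0.5777 -0.04  ] [ 0.5784 -0.1246]
```

Call:
play_rows(commands=[{"x": 0, "y": 0, "z": 6, "ax": 0, "ay": 0, "az": 0, "hand": 1}, {"x": 0, "y": 0, "z": 5, "ax": 0, "ay": 0, "az": 0, "hand": 1}, {"x": 0, "y": 0, "z": 0, "ax": 0, "ay": 0, "az": 0, "hand": 1}, {"x": 0, "y": 0, "z": 0, "ax": 0, "ay": 0, "az": 0, "hand": 1}])

```text
time_s: 9.25
eef_pos: [0.5823, -0.0926, 0.0352]
orientation: [-0.0, 1.0, -0.0, -0.0]
wrist_force: [0.0, 0.5, -0.9]
width: 0.016
grasp_force: 44.2
```

Call:
play_rows(commands=[{"x": 0, "y": 0, "z": 2, "ax": 0, "ay": 0, "az": 0, "hand": 1}, {"x": 0, "y": 0, "z": 2, "ax": 0, "ay": 0, "az": 0, "hand": 1}, {"x": 0, "y": 0, "z": 0, "ax": 0, "ay": 0, "az": 0, "hand": 1}])

```text
time_s: 9.55
eef_pos: [0.5824, -0.0925, 0.0313]
orientation: [-0.0, 1.0, -0.0, -0.0]
wrist_force: [-0.5, -0.4, -0.9]
width: 0.016
grasp_force: 44.2
```

Call:
play_rows(commands=[{"x": 0, "y": 0, "z": 1, "ax": 0, "ay": 0, "az": 0, "hand": 1}, {"x": 0, "y": 0, "z": 1, "ax": 0, "ay": 0, "az": 0, "hand": 1}, {"x": 0, "y": 0, "z": 0, "ax": 0, "ay": 0, "az": 0, "hand": 1}])

```text
time_s: 9.85
eef_pos: [0.5825, -0.0926, 0.0295]
orientation: [-0.0, 1.0, -0.0, -0.0]
wrist_force: [-0.3, 0.8, -1.6]
width: 0.0162
grasp_force: 44.2
```

Call:
play_rows(commands=[{"x": 0, "y": 0, "z": 0.5, "ax": 0, "ay": 0, "az": 0, "hand": 1}, {"x": 0, "y": 0, "z": 0.5, "ax": 0, "ay": 0, "az": 0, "hand": 1}, {"x": 0, "y": 0, "z": 0, "ax": 0, "ay": 0, "az": 0, "hand": 1}])

```text
time_s: 10.15
eef_pos: [0.5826, -0.0926, 0.0286]
orientation: [-0.0, 1.0, -0.0, -0.0]
wrist_force: [0.8, -0.3, -0.0]
width: 0.0162
grasp_force: 44.2
```

Call:
play_rows(commands=[{"x": 0, "y": 0, "z": 0.5, "ax": 0, "ay": 0, "az": 0, "hand": 1}, {"x": 0, "y": 0, "z": 0, "ax": 0, "ay": 0, "az": 0, "hand": 1}, {"x": 0, "y": 0, "z": 0, "ax": 0, "ay": 0, "az": 0, "hand": 1}])

```text
time_s: 10.45
eef_pos: [0.5828, -0.0926, 0.0284]
orientation: [0.0, 1.0, -0.0, 0.0]
wrist_force: [-0.7, -0.8, -0.2]
width: 0.0161
grasp_force: 44.3
```

Call:
play_rows(commands=[{"x": 0, "y": 0, "z": 0.5, "ax": 0, "ay": 0, "az": 0, "hand": 1}, {"x": 0, "y": 0, "z": 0, "ax": 0, "ay": 0, "az": 0, "hand": 1}])

```text
time_s: 10.65
eef_pos: [0.583, -0.0926, 0.0283]
orientation: [0.0, 1.0, -0.0, 0.0]
wrist_force: [-1.0, 1.2, 3.5]
width: 0.0164
grasp_force: 44.6
```

Call:
play_rows(commands=[{"x": 0, "y": 0, "z": 0.5, "ax": 0, "ay": 0, "az": 0, "hand": 1}, {"x": 0, "y": 0, "z": 0, "ax": 0, "ay": 0, "az": 0, "hand": 1}])

```text
time_s: 10.85
eef_pos: [0.5833, -0.0926, 0.0282]
orientation: [0.0, 1.0, -0.0, 0.001]
wrist_force: [-1.1, 0.6, 4.6]
width: 0.0163
grasp_force: 44.9
```

Call:
play_rows(commands=[{"x": 0, "y": 0, "z": 0.5, "ax": 0, "ay": 0, "az": 0, "hand": 1}, {"x": 0, "y": 0, "z": 0, "ax": 0, "ay": 0, "az": 0, "hand": 1}])

```text
time_s: 11.05
eef_pos: [0.5835, -0.0926, 0.0281]
orientation: [0.0, 1.0, -0.0, 0.001]
wrist_force: [-1.0, 0.2, 8.4]
width: 0.0162
grasp_force: 45.1
```

Contact with the panel at reported z ≈ 0.0283, roughly 5 to 8 N. I'll ease off slightly and slide towards -y.

Call:
play_rows(commands=[{"x": -0.5, "y": 1, "z": -0.5, "ax": 0, "ay": 0, "az": 0, "hand": 1}, {"x": 0, "y": 1, "z": 0, "ax": 0, "ay": 0, "az": 0, "hand": 1}, {"x": 0, "y": 1, "z": 0, "ax": 0, "ay": 0, "az": 0, "hand": 1}, {"x": 0, "y": 1, "z": 0, "ax": 0, "ay": 0, "az": 0, "hand": 1}, {"x": 0, "y": 1, "z": 0, "ax": 0, "ay": 0, "az": 0, "hand": 1}])

```text
time_s: 11.55
eef_pos: [0.5831, -0.0967, 0.0282]
orientation: [-0.001, 1.0, -0.0, 0.001]
wrist_force: [-0.9, 3.3, 5.6]
width: 0.0157
grasp_force: 44.9
```

Call:
play_rows(commands=[{"x": 0, "y": 1, "z": 0, "ax": 0, "ay": 0, "az": 0, "hand": 1}, {"x": 0, "y": 1, "z": 0, "ax": 0, "ay": 0, "az": 0, "hand": 1}, {"x": 0, "y": 1, "z": 0, "ax": 0, "ay": 0, "az": 0, "hand": 1}])

```text
time_s: 11.85
eef_pos: [0.5831, -0.0997, 0.0281]
orientation: [-0.001, 1.0, -0.0, 0.001]
wrist_force: [-0.1, 3.2, 4.7]
width: 0.0163
grasp_force: 44.9
```

Call:
play_rows(commands=[{"x": 0, "y": 1, "z": 0, "ax": 0, "ay": 0, "az": 0, "hand": 1}, {"x": 0, "y": 0, "z": 0, "ax": 0, "ay": 0, "az": 0, "hand": 1}])

```text
time_s: 12.05
eef_pos: [0.5827, -0.1016, 0.0276]
orientation: [0.0, 1.0, -0.0, 0.001]
wrist_force: [0.7, 1.5, 2.8]
width: 0.0161
grasp_force: 44.6
```

The force is falling and z is sinking, so the nose is at the hole's rim. I'll go on.

Call:
play_rows(commands=[{"x": 0, "y": 1, "z": 0, "ax": 0, "ay": 0, "az": 0, "hand": 1}, {"x": 0, "y": 1, "z": 0, "ax": 0, "ay": 0, "az": 0, "hand": 1}, {"x": 0, "y": 0, "z": 0, "ax": 0, "ay": 0, "az": 0, "hand": 1}])

```text
time_s: 12.35
eef_pos: [0.5812, -0.1039, 0.0261]
orientation: [0.0, 1.0, -0.0, -0.001]
wrist_force: [0.2, -0.2, -1.1]
width: 0.0161
grasp_force: 44.2
```

Call:
play_rows(commands=[{"x": 0, "y": 0, "z": 0.7, "ax": 0, "ay": 0, "az": 0, "hand": 1}, {"x": 0, "y": 0, "z": 0.7, "ax": 0, "ay": 0, "az": 0, "hand": 1}, {"x": 0, "y": 0, "z": 0, "ax": 0, "ay": 0, "az": 0, "hand": 1}])

```text
time_s: 12.65
eef_pos: [0.5819, -0.1036, 0.0254]
orientation: [-0.0, 1.0, -0.0, -0.0]
wrist_force: [0.1, -0.0, -0.7]
width: 0.016
grasp_force: 44.2
```

Call:
play_rows(commands=[{"x": 0, "y": 0, "z": 0.5, "ax": 0, "ay": 0, "az": 0, "hand": 1}, {"x": 0, "y": 0, "z": 0.5, "ax": 0, "ay": 0, "az": 0, "hand": 1}, {"x": 0, "y": 0, "z": 0, "ax": 0, "ay": 0, "az": 0, "hand": 1}])

```text
time_s: 12.95
eef_pos: [0.5821, -0.1036, 0.0247]
orientation: [0.0, 1.0, -0.0, 0.0]
wrist_force: [0.0, -0.5, -0.1]
width: 0.0162
grasp_force: 44.2
```

Call:
play_rows(commands=[{"x": 0, "y": 0, "z": 0.5, "ax": 0, "ay": 0, "az": 0, "hand": 1}, {"x": 0, "y": 0, "z": 0.5, "ax": 0, "ay": 0, "az": 0, "hand": 1}, {"x": 0, "y": 0, "z": 0, "ax": 0, "ay": 0, "az": 0, "hand": 1}])

```text
time_s: 13.25
eef_pos: [0.5825, -0.1037, 0.0243]
orientation: [0.0, 1.0, -0.0, 0.0]
wrist_force: [-0.8, 0.3, 2.1]
width: 0.0161
grasp_force: 44.5
```

Call:
play_rows(commands=[{"x": 0, "y": 0, "z": 0.5, "ax": 0, "ay": 0, "az": 0, "hand": 1}, {"x": 0, "y": 0, "z": 0.5, "ax": 0, "ay": 0, "az": 0, "hand": 1}, {"x": 0, "y": 0, "z": 0, "ax": 0, "ay": 0, "az": 0, "hand": 1}])

```text
time_s: 13.55
eef_pos: [0.5827, -0.1037, 0.0237]
orientation: [0.0, 1.0, -0.0, 0.001]
wrist_force: [-0.7, 0.2, 4.4]
width: 0.0163
grasp_force: 44.7
```

The nose is 4 mm in and the plug resists as described. I'll press home gradually.

Call:
play_rows(commands=[{"x": 0, "y": 0, "z": 0.6, "ax": 0, "ay": 0, "az": 0, "hand": 1}, {"x": 0, "y": 0, "z": 0.6, "ax": 0, "ay": 0, "az": 0, "hand": 1}, {"x": 0, "y": 0, "z": 0.6, "ax": 0, "ay": 0, "az": 0, "hand": 1}, {"x": 0, "y": 0, "z": 0, "ax": 0, "ay": 0, "az": 0, "hand": 1}])

```text
time_s: 13.95
eef_pos: [0.5828, -0.1037, 0.0221]
orientation: [0.0, 1.0, -0.0, 0.001]
wrist_force: [-1.7, 0.9, 6.7]
width: 0.0164
grasp_force: 44.7
```

Call:
play_rows(commands=[{"x": 0, "y": 0, "z": 0.6, "ax": 0, "ay": 0, "az": 0, "hand": 1}, {"x": 0, "y": 0, "z": 0.6, "ax": 0, "ay": 0, "az": 0, "hand": 1}, {"x": 0, "y": 0, "z": 0.6, "ax": 0, "ay": 0, "az": 0, "hand": 1}, {"x": 0, "y": 0, "z": 0, "ax": 0, "ay": 0, "az": 0, "hand": 1}])

```text
time_s: 14.35
eef_pos: [0.5829, -0.1037, 0.0204]
orientation: [0.0, 1.0, -0.0, 0.001]
wrist_force: [-0.4, 0.3, 5.7]
width: 0.0162
grasp_force: 44.8
```

Moving well at about 6 N, with 6 mm to go.

Call:
play_rows(commands=[{"x": 0, "y": 0, "z": 0.8, "ax": 0, "ay": 0, "az": 0, "hand": 1}, {"x": 0, "y": 0, "z": 0.8, "ax": 0, "ay": 0, "az": 0, "hand": 1}, {"x": 0, "y": 0, "z": 0.8, "ax": 0, "ay": 0, "az": 0, "hand": 1}, {"x": 0, "y": 0, "z": 0.8, "ax": 0, "ay": 0, "az": 0, "hand": 1}, {"x": 0, "y": 0, "z": 0, "ax": 0, "ay": 0, "az": 0, "hand": 1}])

```text
time_s: 14.85
eef_pos: [0.5829, -0.1038, 0.0172]
orientation: [0.0, 1.0, -0.0, 0.001]
wrist_force: [-1.2, 0.4, 6.1]
width: 0.0164
grasp_force: 44.8
```

Call:
play_rows(commands=[{"x": 0, "y": 0, "z": 0.6, "ax": 0, "ay": 0, "az": 0, "hand": 1}, {"x": 0, "y": 0, "z": 0.6, "ax": 0, "ay": 0, "az": 0, "hand": 1}, {"x": 0, "y": 0, "z": 0.6, "ax": 0, "ay": 0, "az": 0, "hand": 1}, {"x": 0, "y": 0, "z": 0, "ax": 0, "ay": 0, "az": 0, "hand": 1}])

```text
time_s: 15.25
eef_pos: [0.5829, -0.1038, 0.0153]
orientation: [0.0, 1.0, -0.0, 0.001]
wrist_force: [-1.9, 1.0, 6.4]
width: 0.0161
grasp_force: 44.8
```

Call:
play_rows(commands=[{"x": 0, "y": 0, "z": 0.5, "ax": 0, "ay": 0, "az": 0, "hand": 1}, {"x": 0, "y": 0, "z": 0.5, "ax": 0, "ay": 0, "az": 0, "hand": 1}, {"x": 0, "y": 0, "z": 0, "ax": 0, "ay": 0, "az": 0, "hand": 1}])

```text
time_s: 15.55
eef_pos: [0.5829, -0.1038, 0.0144]
orientation: [0.0, 1.0, -0.0, 0.001]
wrist_force: [-1.9, 0.8, 6.6]
width: 0.0159
grasp_force: 44.9
```

Call:
play_rows(commands=[{"x": 0, "y": 0, "z": 0.5, "ax": 0, "ay": 0, "az": 0, "hand": 1}, {"x": 0, "y": 0, "z": 0.5, "ax": 0, "ay": 0, "az": 0, "hand": 1}, {"x": 0, "y": 0, "z": 0, "ax": 0, "ay": 0, "az": 0, "hand": 1}])

```text
time_s: 15.85
eef_pos: [0.5831, -0.1038, 0.0144]
orientation: [0.0, 1.0, -0.0, 0.001]
wrist_force: [-4.0, 0.8, 11.9]
width: 0.0165
grasp_force: 45.4
```

Call:
play_rows(commands=[{"x": 0, "y": 0, "z": 0.5, "ax": 0, "ay": 0, "az": 0, "hand": 1}, {"x": 0, "y": 0, "z": 0, "ax": 0, "ay": 0, "az": 0, "hand": 1}])

```text
time_s: 16.05
eef_pos: [0.5831, -0.1038, 0.0144]
orientation: [0.0, 1.0, -0.0, 0.001]
wrist_force: [-4.5, 1.3, 14.0]
width: 0.0163
grasp_force: 45.7
```

The collar is seated: z stopped at 0.0144 and the force rose sharply. I'll relieve the push, open and retreat.

Call:
play_rows(commands=[{"x": 0, "y": 0, "z": -1, "ax": 0, "ay": 0, "az": 0, "hand": 1}, {"x": 0, "y": 0, "z": 0, "ax": 0, "ay": 0, "az": 0, "hand": -0.2}, {"x": 0, "y": 0, "z": 0, "ax": 0, "ay": 0, "az": 0, "hand": -0.2}, {"x": 0, "y": 0, "z": 0, "ax": 0, "ay": 0, "az": 0, "hand": -0.2}, {"x": 0, "y": 0, "z": 0, "ax": 0, "ay": 0, "az": 0, "hand": -0.2}, {"x": 0, "y": 0, "z": -10, "ax": 0, "ay": 0, "az": 0, "hand": -0.2}, {"x": 0, "y": 0, "z": -20, "ax": 0, "ay": 0, "az": 0, "hand": -0.2}, {"x": 0, "y": 0, "z": -30, "ax": 0, "ay": 0, "az": 0, "hand": -0.2}, {"x": 0, "y": 0, "z": -40, "ax": 0, "ay": 0, "az": 0, "hand": -0.2}, {"x": 0, "y": 0, "z": 0, "ax": 0, "ay": 0, "az": 0, "hand": -0.2}, {"x": 0, "y": 0, "z": 0, "ax": 0, "ay": 0, "az": 0, "hand": -0.2}])

```text
time_s: 17.15
eef_pos: [0.5833, -0.1039, 0.1149]
orientation: [0.001, 1.0, -0.0, 0.002]
wrist_force: [0.1, 0.8, 0.0]
width: 0.0514
grasp_force: 0.0
```

```bash
python3 - <<'E'
from h import *
d=grab('wrist','w8');s=grab('side','s8')
def red(d,b,vmin=90):
    h=cv2.cvtColor(d['image'],cv2.COLOR_RGB2HSV); m=cv2.inRange(h,(0,190,vmin),(6,255,255))|cv2.inRange(h,(172,190,vmin),(180,255,255))
    k=np.zeros_like(m);x0,y0,x1,y1=b;k[y0:y1,x0:x1]=m[y0:y1,x0:x1]
    c=max(cv2.findContours(k,0,1)[0],key=cv2.contourArea); return cv2.boundingRect(c)
w=red(d,(200,130,320,330));r=red(s,(195,150,300,250)); print(w,r)
# cap: lower part of the wrist blob; upper part of side blob
cw=(w[0]+w[2]/2,w[1]+w[3]-w[2]/2); cs=(r[0]+r[2]/2,r[1]+r[2]*.3)
print(tri(ray(d,*cw,True),ray(s,*cs)),plane(d,*cw,.070,True),robot.read_state()['eef_pos'],robot.read_state()['wrist_force'])
E
```

```text
(247, 190, 20, 21) (243, 182, 5, 13)
(array([ 0.58118483, -0.1038666 ,  0.06683334]), [np.float64(0.0006287634693668326), np.float64(0.0006287634693667915)]) [ 0.58270608 -0.10336831  0.07      ] [ 0.58136198 -0.103354    0.11175876] [-0.62420225  0.82168736  0.13753941]
```

The cap measures 67 mm high against 70 mm when home, within calibration error, and it is centred over the hole and free of the hand. I'll hand in.

```bash
python3 -c "
from plant import robot
print(robot.close_job())"
```

```text
the job is handed in; nothing more can be done
None
```

The pin is pressed home in the blind hole, about 21 mm from the slot's centre towards -y, and released; the job was handed in at about 17 s of the 64 s allowed, no verdict came back, and I did not check the bystanders again at the end.

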